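# Put the weighing tools away to dry

### The job

Put the washed tools away to dry: lay the two loose spatulas flat in the white enamel tray beside the one already there, in line with the tray and with their blades pointing the same way as its blade, and hang the crucible tongs by one of their finger rings on the free peg of the drying rack. Set the spatulas down rather than dropping them, keep none on top of another, and do not knock the spatula in the tray or the glassware and small things on the bench.

Things in the scene. Friction and masses are not known exactly. Their poses are not given: they have to be found in the camera images.
- spatula_a: Loose palette spatula flat on the bench: brown wooden handle 14 mm wide, 11 mm high, steel ferrule, thin steel blade 16 mm wide, 3 mm thick, round end; 170 mm long, about 45 g. Origin: mid-length, on the underside; +x along it towards the blade, z up. Handle and ferrule: x = -85 to +17 mm, blade from there to +85 mm. It balances within 15 mm of the origin; grip it across the handle there.
- spatula_a_tip (a point): Tip of spatula_a's blade.
- spatula_a_end (a point): End of spatula_a's handle.
- spatula_b: Loose palette spatula flat on the bench: brown wooden handle 14 mm wide, 11 mm high, steel ferrule, thin steel blade 16 mm wide, 3 mm thick, round end; 170 mm long, about 45 g. Origin: mid-length, on the underside; +x along it towards the blade, z up. Handle and ferrule: x = -85 to +17 mm, blade from there to +85 mm. It balances within 15 mm of the origin; grip it across the handle there.
- spatula_b_tip (a point): Tip of spatula_b's blade.
- spatula_b_end (a point): End of spatula_b's handle.
- spatula_laid: The third, equal spatula, already lying in the tray along one of its long sides (same frame: origin mid-length on its underside, +x towards its blade). It shows which way the blades go and stays there.
- tray: Fixed white enamel tray, open on top, 246 x 196 mm outside (252 x 206 mm over its rim), 19 mm high, walls and floor 3 mm thick. Origin: centre of its underside; x along its length, +x is the end to which the blade of the spatula already there points; z up. That spatula lies about 55 mm to the -y side of the tray's lengthwise centre line; the rest of the floor is free.
- tongs: Steel crucible tongs flat on the bench, closed, one rigid piece, 230 mm long, 9 mm thick, about 130 g. Origin on the underside; +x runs along them to the two finger rings, side by side at that end, -x to the bowed jaws (tips at x = -110 mm); z is normal to their flat side, up as they lie. Each ring is 26 mm wide inside and 40 mm outside.
- tongs_grip (a point): Point between the two parallel shanks near the balance point of the tongs (x = 25 mm, 4.5 mm above the underside); here they are 17 mm wide across y and 8 mm high, straight for 30 mm either way along x.
- ring_left (a point): Centre of the tongs' finger ring on their +y side (x = 100 mm, y = +20.5 mm from the tongs' origin).
- ring_right (a point): Centre of the tongs' finger ring on their -y side (x = 100 mm, y = -20.5 mm).
- peg: Free peg of the fixed drying rack, at the row's end nearest mid-bench: round, white, 10 mm thick, 90 mm long, sloping 45 degrees up from the upper rail towards the robot. Origin: its root on the rail's axis, 250 mm above the bench; +z from root to tip; y level, along the rail. Rails 12 mm thick, lower one 140 mm below; upright 50 mm off at +y; next peg 120 mm off at -y carries a 64 mm wide flask.
- peg_tip (a point): Rounded tip of the free peg.
- stopper: Black rubber stopper, 25 mm wide, 24 mm high, standing on the bench between the two loose spatulas. Leave alone. Origin under its centre.
- beaker: Small glass beaker, 52 mm wide, 68 mm high. Leave alone. Origin under its centre.
- weigh_boat: White plastic weighing boat, 66 mm square, 18 mm high. Leave alone.
- petri_dish: Closed petri dish, 94 mm wide, 18 mm high. Leave alone.
- vial: Small amber vial with a white cap, 26 mm wide, 50 mm high. Leave alone. Origin under its centre.
- flask: Amber conical flask, 80 mm wide at the foot, 133 mm high. Leave alone. Origin under its centre.
Things that resemble listed ones, but are neither listed nor needed, are in the scene too. Leave any purple or yellow look-alike of the spatula_a alone.

How it is judged:
By the outcome, as a careful person would: the job done as asked, in the order asked, and still so for the second after the job is handed in, with the robot touching nothing.
It also fails if it takes over 72 s, if anything falls off the work surface, if the arm or the gripper's body presses on something with over 40 N, if the wrist force passes 120 N, or if a joint passes its speed limit or range.

### The arm

A 6-joint arm with a two-finger parallel gripper is mounted at the origin on the work surface. World frame = base frame: x ahead of the robot, y to its left, z up, the work surface at z = 0. Lengths are in mm, angles in rad, forces in N, time in s.
With the tool pointing down it reaches from about 350 to 775 mm from the base axis. Payload 7.3 kg.
Tool frame: the origin (TCP) lies midway between the tips of the shut fingers; the grasp point (between the pads) lies r.grasp_offset behind it (r.grasp_offset is the distance from the TCP to the grasp point, in mm); z points along the fingers, y is the line along which they close (so a half turn about z gives the same grasp; the last joint's range is limited). The gripper opens to 92 mm and grips with 3 to 60 N. Pads are 19 mm wide; open, the fingers measure 130 mm over their backs; the gripper's body (75 mm by 190 mm) begins 47 mm behind the grasp point.
Start: joints at [1.117, 0.342, 1.524, -0, 1.275, -0.146], TCP at [159.041, 500.351, 226.741] pointing down, gripper open.
Joint ranges: [-2.53, 2.53], [-0.77, 2.02], [0.04, 2.7], [-1, 4.14], [0.28, 2.66], [-3.11, 3.11]. Speed limits (rad/s): [2.57, 2.57, 3.14, 3.14, 3.14, 3.14].

### API

Orientations are given as a rotation vector (axis times angle).
In Python, from bench import r gives the robot as it stands.
- The arm moves only by the tool drive_tool, never from a script. Its arguments are lists of equal length, an entry for each row: "dp": the shift along the world's x, y, z in mm, a list of three; "turn": the turn about the world's z in degrees; "claw": the opening, from 0 (shut) to 1 (fully open). In form: {"dp": [[tx, ty, tz], ...], "turn": [turn, ...], "claw": [claw, ...]}. A call has 1 to 20 rows; each row shifts and turns the commanded pose from where the row before left it; what a row does not reach is not made up. A row lasts 1/8 s, in which the tool goes at most 62.5 mm and 10.7 degrees, less where a joint would pass 70% of its speed; a pose out of reach is approached as far as the arm can. A call is refused whole if a number of a shift passes 62.5 or a number of a turn 10.7, either way. A call with a gripper value outside its range is refused whole. The fingers move at their own pace and stop on an object; the grip force is fixed at half the most. Time passes only in rows, so rows that do not move let the fingers close. It gives the time, the measured TCP pose, the force, the opening and the grip force at its end, in the units of the state.
- r.get_obs(): the state, without advancing time (a new reading comes with each control period).
- r.snapshot(name): name is "scene" or "top" or "wrist"; returns the picture (400x640x3 uint8, blue, green, red); there is no depth.
- r.camera_params(name): a dict with "K" (3x3 intrinsics, pixels), "origin" and "orientation" of the camera in the world; the wrist camera has in their place "hand_eye" (4x4, takes a point from camera to tool coordinates, whose origin is the TCP and whose axes are the flange's). Camera axes: x right, y down, z forward; pixel columns grow to the right and rows downward; lengths in mm; the calibration is good to about 2 mm. A picture is of the moment at which its call begins: read the wrist's pose just before it. camera_params takes no time and is no camera call.
- r.job_done(): hands the job in; it is judged then, once.
The state is a dict: "t": time; "joints": joint angles; "joint_velocities": joint speeds; "joint_efforts": joint torques, N m; "tcp_pos": TCP position; "orientation": TCP orientation; "force": force on the tool from outside, world axes, zero at the start; "torque": the same for the moment, N m; "opening": finger opening in mm; "grasp_force": force on a finger pad.
Only numpy, scipy, OpenCV 4.12 (cv2) and the standard library are available. Lean on these libraries where they do the work, as an engineer would, in place of code of your own. Each camera call takes 0.05 s, during which the arm holds its last target. There are 200 camera calls.

## Working session

There is one attempt and no reset: what is moved stays moved. The work goes in short steps, Python scripts to look and compute and a tool call to move; the robot and the scene stay as the last step left them, time stands still between calls to the robot, and variables do not carry over. Pictures are saved under pics/ and viewed, at most 10 in all, crops included, and the job is handed in when it is done.

Besides the shell and the picture viewer there is one more tool, called after "Emit:" by a JSON object that holds its "method" and its "body", one argument or row to a line. drive_tool: Moves the arm, as the interface text tells. Its arguments: {"type":"object","properties":{"dp":{"type":"array"},"turn":{"type":"array"},"claw":{"type":"array"}},"required":["dp","turn","claw"]}

```bash
mkdir -p pics; ls; python3 - <<'E'
from bench import r
import cv2,numpy as np
o=r.get_obs();print(o)
print(r.grasp_offset)
for n in("scene","top","wrist"):
    im=r.snapshot(n);cv2.imwrite(f"pics/{n}0.png",im)
    print(n,r.camera_params(n))
E
```

```text
pics
{'t': 0.0, 'joints': array([ 1.11699169e+00,  3.42728995e-01,  1.52501474e+00,  1.88429614e-05,
        1.27534592e+00, -1.45999469e-01]), 'joint_velocities': array([ 8.34274880e-05, -8.25526524e-04, -1.27422517e-03, -2.16064229e-04,
        4.83018945e-04,  8.94470477e-04]), 'joint_efforts': array([-3.39857143e-04, -4.31257796e+01, -2.44218367e+01,  7.17212283e-02,
        5.60529891e-02, -1.17321433e-04]), 'tcp_pos': array([158.85864829, 499.98058239, 226.04247825]), 'orientation': array([-4.81530778e-01, -3.10400399e+00,  2.23783786e-03]), 'force': array([-0.19489814, -0.1538318 ,  0.34368652]), 'torque': array([-0.03883128,  0.00125849,  0.01106244]), 'grasp_force': 0.0, 'opening': 91.89357896227693}
18.8
scene {'K': array([[366.45204122,   0.        , 319.46813159],
       [  0.        , 366.45204122, 198.08408673],
       [  0.        ,   0.        ,   1.        ]]), 'origin': array([1156.20222262,   91.85377425,  768.93599842]), 'orientation': array([-1.58853247, -1.84579933,  0.86373585])}
top {'K': array([[373.70807763,   0.        , 313.39993012],
       [  0.        , 373.70807763, 198.2893462 ],
       [  0.        ,   0.        ,   1.        ]]), 'origin': array([ 329.92856815,  -28.82461861, 1269.0277424 ]), 'orientation': array([-2.09667725,  2.15930882, -0.15196034])}
wrist {'K': array([[349.16230297,   0.        , 318.61263037],
       [  0.        , 349.16230297, 202.01281021],
       [  0.        ,   0.        ,   1.        ]]), 'hand_eye': array([[-2.13193958e-04, -9.57020276e-01, -2.90020941e-01,
         7.98233263e+01],
       [ 9.99999882e-01, -7.71603119e-05, -4.80482375e-04,
         2.33501778e-02],
       [ 4.37453269e-04, -2.90021009e-01,  9.57020179e-01,
        -1.58445702e+02],
       [ 0.00000000e+00,  0.00000000e+00,  0.00000000e+00,
         1.00000000e+00]])}
```

View pics/top0.png

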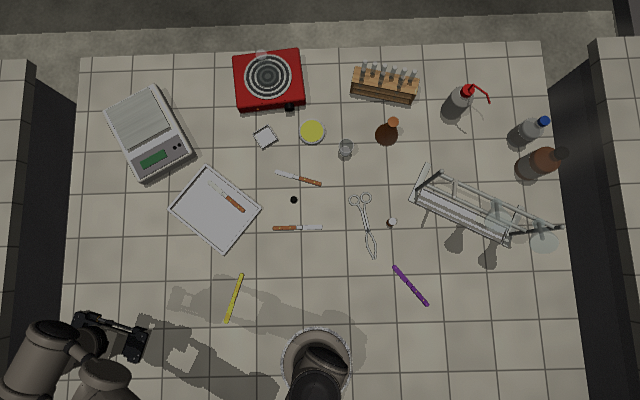

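View pics/scene0.png

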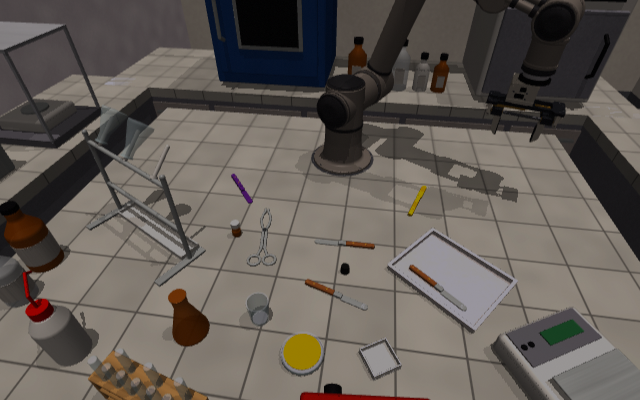

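The top view shows the tray at (215,210), spatulas at (298,178) and (297,228), tongs at (362,222) with the rings at their far end, and the rack at (480,210). The scene view shows the rack at left, with pegs near (150,165). Next I'll enlarge the rack in both views.

```bash
cat > h.py <<'E'
import numpy as np,cv2
from scipy.spatial.transform import Rotation as R
from bench import r
def cam(n,o=None):
    c=r.camera_params(n)
    if n!="wrist": return c["K"],R.from_rotvec(c["orientation"]).as_matrix(),np.array(c["origin"])
    o=o or r.get_obs(); T=c["hand_eye"]; Rt=R.from_rotvec(o["orientation"]).as_matrix()
    return c["K"],Rt@T[:3,:3],Rt@T[:3,3]+o["tcp_pos"]
def plane(C,uv,z):
    K,Rm,p=C; uv=np.atleast_2d(np.asarray(uv,float))
    d=np.c_[uv,np.ones(len(uv))]@np.linalg.inv(K).T@Rm.T
    return p+d*((z-p[2])/d[:,2])[:,None]
def proj(C,P):
    K,Rm,p=C; q=(np.atleast_2d(P)-p)@Rm@K.T
    return q[:,:2]/q[:,2:]
def tri(*CU):
    A=np.zeros((3,3));b=np.zeros(3);L=[]
    for (K,Rm,p),uv in CU:
        d=Rm@np.linalg.inv(K)@np.r_[uv,1];d/=np.linalg.norm(d);M=np.eye(3)-np.outer(d,d);A+=M;b+=M@p;L.append((p,M))
    X=np.linalg.solve(A,b);return X,[float(np.linalg.norm(M@(X-p))) for p,M in L]
E
python3 - <<'E'
from h import *
t=cv2.imread("pics/top0.png");s=cv2.imread("pics/scene0.png");w=cv2.imread("pics/wrist0.png")
a=cv2.resize(t[150:260,330:480],None,fx=2.66,fy=2.66,interpolation=3)
b=cv2.resize(s[110:290,70:290],None,fx=2.66*150/220*1.0,fy=2.66*150/220,interpolation=3)
c=cv2.resize(w,(400,250))
out=np.zeros((600,800,3),np.uint8);out[:a.shape[0],:a.shape[1]]=a;out[:b.shape[0],400:400+b.shape[1]]=b;out[350:600,:400]=c
cv2.imwrite("pics/c1.png",out)
C=cam("top");S=cam("scene")
for n,u,z in(("tray",(215,210),10),("sp1",(298,178),5),("sp2",(297,228),5),("tongs",(362,222),5),("rings",(361,199),5),("jaw",(374,257),5),("stopper",(293,200),12),("vial",(391,222),25)):print(n,plane(C,u,z).round())
# handle blobs
for n,im,Cm in(("top",t,C),("scene",s,S)):
    h=cv2.cvtColor(im,cv2.COLOR_BGR2HSV);m=((h[...,0]>4)&(h[...,0]<18)&(h[...,1]>140)&(h[...,2]>90)).astype(np.uint8)
    k,l,st,ce=cv2.connectedComponentsWithStats(m)
    for i in range(1,k):
        if st[i,4]>20:print(n,st[i],plane(Cm,ce[i],8).round())
E
```

```text
tray [[506. 330.  10.]]
sp1 [[609.  44.   5.]]
sp2 [[436.  51.   5.]]
tongs [[ 450. -169.    5.]]
rings [[ 529. -170.    5.]]
jaw [[ 332. -204.    5.]]
stopper [[532.  62.  12.]]
vial [[ 445. -263.   25.]]
top [388 117  11  10  86] [[ 801. -294.    8.]]
top [299 177  22   8  63] [[598.   5.   8.]]
top [226 196  18  16  66] [[526. 263.   8.]]
top [273 226  23   4  74] [[439.  95.   8.]]
scene [346 241  28   6  83] [[439.  96.   8.]]
scene [410 265  27  20  96] [[524. 266.   8.]]
scene [305 280  29  14 106] [[598.   6.   8.]]
scene [168 289  18  15 188] [[ 678. -337.    8.]]
scene [102 351  22  20 166] [[ 854. -395.    8.]]
scene [128 364  25  24 215] [[ 872. -323.    8.]]
scene [ 89 372  52  28 485] [[ 906. -367.    8.]]
scene [157 378  25  22 255] [[ 889. -254.    8.]]
scene [192 391  15   9  84] [[ 893. -191.    8.]]
```

View pics/c1.png

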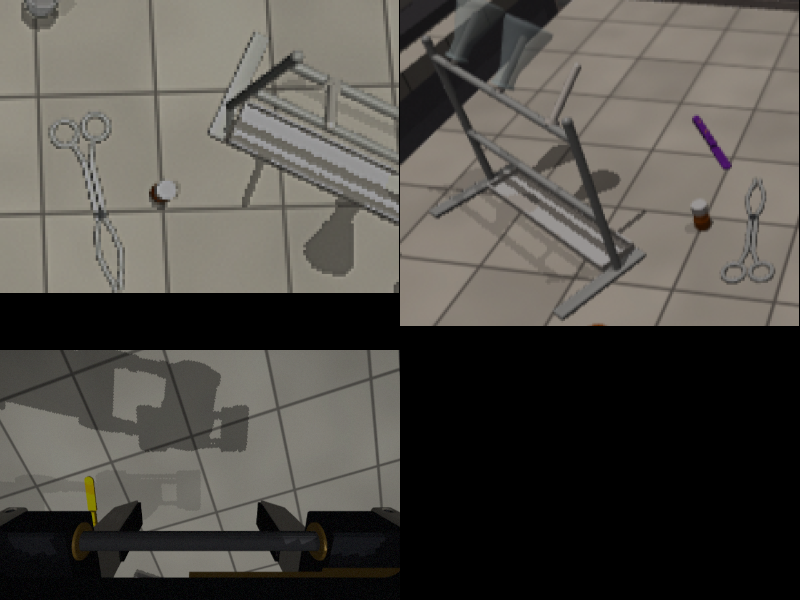

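The left crop (top view) shows the tongs with rings at the upper end, the vial beside them, and the free peg as a short bar from about top pixel (455,180) at the rail to (455,197) at the tip. The right crop (scene view) shows the peg from root (156,177) to tip (168,147). The wrist view sees little yet, so I'll move it over the tray and then over the spatulas.

Emit:
{"method": "drive_tool", "body": {
  "dp": [
    [48, -22, 5],
    [48, -22, 5],
    [48, -22, 5],
    [48, -22, 5],
    [48, -22, 5],
    [48, -22, 5],
    [48, -22, 5],
    [48, -22, 5],
    [0, 0, 0],
    [0, 0, 0]
  ],
  "turn": [0, 0, 0, 0, 0, 0, 0, 0, 0, 0],
  "claw": [1, 1, 1, 1, 1, 1, 1, 1, 1, 1]
}}

```text
t: 1.4
tcp_pos: [542.5, 324.4, 266.1]
orientation: [-0.482, -3.103, 0.001]
force: [0.1, 0.4, -0.3]
opening: 91.7
grasp_force: 0.0
```

```bash
python3 - <<'E'
from h import *
import pickle
o=r.get_obs();im=r.snapshot("wrist");cv2.imwrite("pics/w1.png",im);pickle.dump(cam("wrist",o),open("w1.pkl","wb"));print(o["tcp_pos"],o["orientation"],o["joints"])
E
```

```text
[542.45508047 324.39301702 266.05992126] [-4.81834351e-01 -3.10282864e+00  6.08072663e-04] [ 4.17514764e-01  5.24021858e-01  1.12770214e+00  5.27972899e-04
  1.49140291e+00 -8.45207333e-01]
```

Emit:
{"method": "drive_tool", "body": {
  "dp": [
    [4, -55, -5],
    [4, -55, -5],
    [2, -55, -5],
    [0, -55, -5],
    [0, -40, 0],
    [0, 0, 0],
    [0, 0, 0]
  ],
  "turn": [0, 0, 0, 0, 0, 0, 0],
  "claw": [1, 1, 1, 1, 1, 1, 1]
}}

```text
t: 2.33
tcp_pos: [552.6, 65.8, 247.1]
orientation: [0.48, 3.104, 0.001]
force: [0.3, 0.1, -0.0]
opening: 91.7
grasp_force: 0.0
```

```bash
python3 - <<'E'
from h import *
import pickle
o=r.get_obs();im=r.snapshot("wrist");cv2.imwrite("pics/w2.png",im);pickle.dump(cam("wrist",o),open("w2.pkl","wb"));print(o["tcp_pos"],o["orientation"],o["t"],o["joints"])
a=cv2.imread("pics/w1.png");cv2.imwrite("pics/v2.png",np.vstack([a[:300],im[:300]]))
E
```

```text
[552.59151336  65.75528117 247.07661441] [4.79800663e-01 3.10443974e+00 1.21841277e-03] 2.325 [-1.97076393e-02  3.85337257e-01  1.40158866e+00  7.47074495e-04
  1.35427190e+00 -1.28398469e+00]
```

View pics/v2.png

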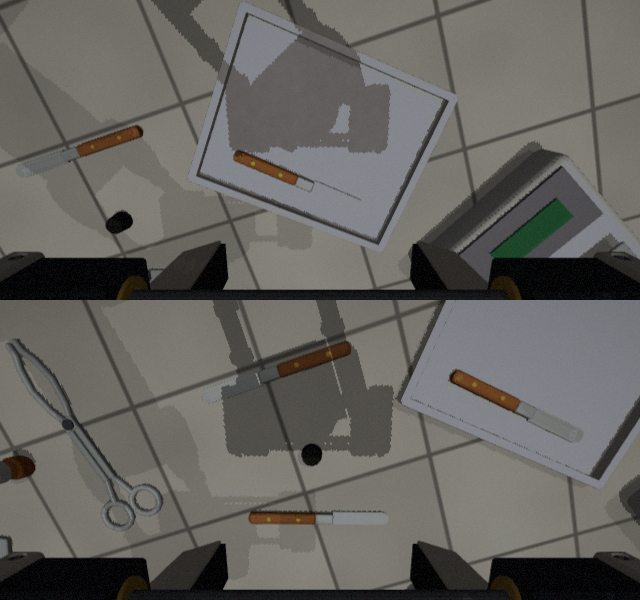

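The upper picture (w1) shows the whole tray with corners (245,2), (457,97), (380,250), (190,180), and the laid spatula with its handle at left and blade tip near (360,200). The lower picture (w2) shows spatula b's handle near (315,58), with its blade to the left, tip (205,97). Spatula a's handle is near (283,218) with its tip at (388,218), the stopper is at (312,155), and the tongs' rings are at (118,213) and (146,200). I'll measure these.

```bash
cat > m.py <<'E'
from h import *
import pickle
def handles(im,C,lo=250,z=11,top=300):
    h=cv2.cvtColor(im,cv2.COLOR_BGR2HSV);m=((h[...,0]>3)&(h[...,0]<20)&(h[...,1]>110)&(h[...,2]>50)).astype(np.uint8);m[top:]=0
    m=cv2.morphologyEx(m,cv2.MORPH_CLOSE,np.ones((5,5)))
    k,l,st,ce=cv2.connectedComponentsWithStats(m);out=[]
    for i in range(1,k):
        if st[i,4]<lo:continue
        ys,xs=np.where(l==i);P=plane(C,np.c_[xs,ys],z)[:,:2];c=P.mean(0)
        v=np.linalg.svd(P-c,full_matrices=False)[2][0];s=(P-c)@v;w=(P-c)@[-v[1],v[0]]
        out.append((ce[i],c,v,np.percentile(s,[.5,99.5]),np.ptp(np.percentile(w,[2,98]))))
    return out
E
python3 - <<'E'
from m import *
C1,C2=[pickle.load(open(f"w{i}.pkl","rb")) for i in(1,2)]
i1,i2=cv2.imread("pics/w1.png"),cv2.imread("pics/w2.png")
np.set_printoptions(suppress=True,precision=1)
H=[]
for n,im,C in((1,i1,C1),(2,i2,C2)):
    for p,c,v,s,w in handles(im,C): print(n,p,"c",c,"ang",np.degrees(np.arctan2(v[1],v[0])).round(1),"ends",(c+v*s[0]),(c+v*s[1]),"L,w",np.ptp(s),w)
print("tips",plane(C2,[(205,97),(388,218),(578,136)],3))
T=cam("top");S=cam("scene")
t,s=cv2.imread("pics/top0.png"),cv2.imread("pics/scene0.png")
a=handles(t,T,40,11,400);b=handles(s,S,40,11,400)
for x in a:
    for y in b:
        X,e=tri((T,x[0]),(S,y[0]))
        if max(e)<4 and -5<X[2]<60:print("tri top/scene",X,e)
A,B=handles(i1,C1),handles(i2,C2)
for x in A:
    for y in B:
        X,e=tri((C1,x[0]),(C2,y[0]))
        if max(e)<3 :print("tri w1/w2",X,e)
# tray white mask
g=cv2.cvtColor(i1,cv2.COLOR_BGR2HSV)
q=plane(C1,[(245,2),(457,97),(380,250),(190,180)],19);print("tray",q,[np.linalg.norm(q[i]-q[i-1]) for i in range(4)],q.mean(0))
d=q[1]-q[0]+q[2]-q[3];print("tray ang",np.degrees(np.arctan2(d[1],d[0])))
# rings
gr=cv2.cvtColor(i2,cv2.COLOR_BGR2GRAY)[170:250,80:180]
big=cv2.resize(gr,None,fx=4,fy=4,interpolation=cv2.INTER_CUBIC)
ci=cv2.HoughCircles(big,cv2.HOUGH_GRADIENT,1,50,param1=120,param2=15,minRadius=35,maxRadius=80)
if ci is not None:
    for x,y,rr in ci[0][:6]:print("ring px",x/4+80,y/4+170,rr/4,plane(C2,(x/4+80,y/4+170),4.5))
print("joint,jaw",plane(C2,[(67,125),(12,42)],5))
print(plane(C2,(312,155),12),"stopper")
crop=cv2.resize(i2[30:250,0:190],None,fx=2.7,fy=2.7,interpolation=2)
cr2=np.zeros((594,800,3),np.uint8);cr2[:,:crop.shape[1]]=crop;cv2.imwrite("pics/c3.png",cr2[:,:513])
E
```

```text
1 [108.3 140.8] c [438.7  97.4] ang -89.8 ends [438.5 135.8] [438.8  57.7] L,w 78.09280533282852 12.70853068102878
1 [265.5 167.3] c [524.6 262.8] ang 49.1 ends [498.9 233.2] [550.  292.2] L,w 78.09860866159957 12.952152125903822
2 [314.  58.] c [438.5  96.7] ang -89.9 ends [438.4 135.2] [438.6  57.5] L,w 77.67281062370219 11.806803458028668
2 [485.1  90.2] c [524.9 262.7] ang 48.9 ends [499.5 233.6] [551.  292.6] L,w 78.32867589092899 12.722465537992736
2 [281.2 218.2] c [596.3   4.9] ang -108.3 ends [608.7  42.2] [584.2 -31.6] L,w 77.74972333237997 12.71888394746171
tips [[439.5 -29.9   3. ]
 [637.9 127.7   3. ]
 [607.2 358.6   3. ]]
tri top/scene [598.1   4.1   5.9] [0.8025466871373748, 0.8025466871373752]
tri top/scene [525.4 262.9   9. ] [1.4145890457347965, 1.4145890457346495]
tri top/scene [439.3  96.4   6.4] [0.9974069747924916, 0.9974069747924781]
tri w1/w2 [438.5  96.9  10. ] [0.09933004255424145, 0.09933004255426504]
tri w1/w2 [524.7 262.7  10.7] [0.13369738416435012, 0.13369738416434615]
tray [[353.9 304.1  19. ]
 [513.5 494.8  19. ]
 [667.  365.9  19. ]
 [510.5 173.5  19. ]] [np.float64(203.9307446902901), np.float64(248.59017270211987), np.float64(200.46706047357455), np.float64(248.07735175309276)] [511.2 334.6  19. ]
tray ang 50.47868874518794
ring px 122.625 214.375 13.175 [[ 535.5 -178.2    4.5]]
ring px 145.625 195.875 12.5 [[ 522.7 -141.3    4.5]]
joint,jaw [[ 420.7 -188.9    5. ]
 [ 327.1 -201.1    5. ]]
[[535.   63.5  12. ]] stopper
```

View pics/c3.png

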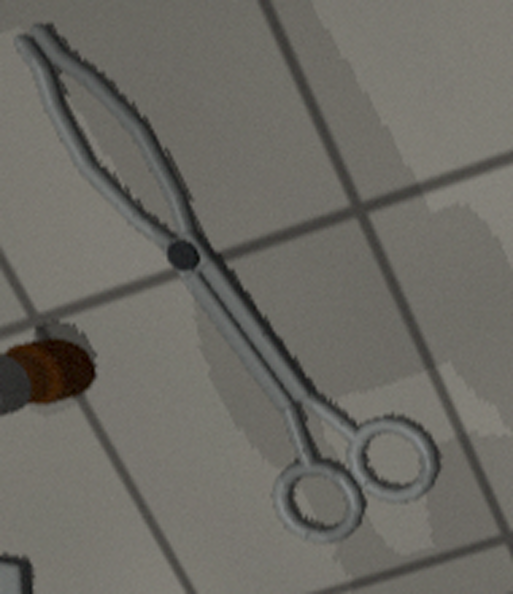

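The crop shows the tongs clearly, with the pivot at (183,255) and rings at (320,499) and (394,458) in crop pixels, and the vial to their left. Handle heights come out at 10 to 11 mm and the wood at 78 mm, which match the text. I'll grasp spatula b first: grip point (438.5, 55), turn −72.4°.

Emit:
{"method": "drive_tool", "body": {
  "dp": [
    [-16.3, -1.5, -20],
    [-16.3, -1.5, -20],
    [-16.3, -1.5, -20],
    [-16.3, -1.5, -20],
    [-16.3, -1.5, -20],
    [-16.3, -1.5, -20],
    [-16.3, -1.8, -27],
    [0, 0, -20],
    [0, 0, 0]
  ],
  "turn": [-10.4, -10.4, -10.4, -10.4, -10.3, -10.3, -10.2, 0, 0],
  "claw": [0.55, 0.55, 0.55, 0.55, 0.55, 0.55, 0.55, 0.55, 0.55]
}}

```text
t: 3.5
tcp_pos: [438.0, 54.8, 78.9]
orientation: [-2.218, -2.222, 0.002]
force: [0.3, 0.8, -0.3]
opening: 50.3
grasp_force: 0.0
```

Emit:
{"method": "drive_tool", "body": {
  "dp": [
    [0.5, 0, -30],
    [0, 0, -25],
    [0, 0, -14],
    [0, 0, -6],
    [0, 0, 0],
    [0, 0, 0],
    [0, 0, 0],
    [0, 0, 0],
    [0, 0, 0]
  ],
  "turn": [0, 0, 0, 0, 0, 0, 0, 0, 0],
  "claw": [0.55, 0.55, 0.55, 0.55, 0.55, 0, 0, 0, 0]
}}

```text
t: 4.62
tcp_pos: [439.5, 53.5, 4.9]
orientation: [2.222, 2.22, 0.0]
force: [-0.4, -0.1, 0.3]
opening: 15.2
grasp_force: 0.0
```

Emit:
{"method": "drive_tool", "body": {
  "dp": [
    [0, 0, 0],
    [0, 0, 0],
    [0, 0, 15],
    [0, 0, 30],
    [0, 0, 30],
    [0, 0, 0]
  ],
  "turn": [0, 0, 0, 0, 0, 0],
  "claw": [0, 0, 0, 0, 0, 0]
}}

```text
t: 5.38
tcp_pos: [440.7, 53.5, 81.3]
orientation: [2.22, 2.219, 0.004]
force: [0.2, 0.2, -1.6]
opening: 12.7
grasp_force: 30.0
```

```bash
python3 - <<'E'
from m import *
np.set_printoptions(suppress=True,precision=1)
o=r.get_obs();C=cam("wrist",o);im=r.snapshot("wrist");cv2.imwrite("pics/w3.png",im);print(o["tcp_pos"],o["force"],o["opening"])
im=cv2.imread("pics/w1.png")
# refine tray: blue-ish white mask in w1, outer hull
C1=pickle.load(open("w1.pkl","rb"))
for thr in(20,):
    b,g,rr=[im[...,i].astype(int) for i in range(3)]
    m=((b-rr)>-2).astype(np.uint8)*255;m[252:]=0
    m=cv2.morphologyEx(m,cv2.MORPH_OPEN,np.ones((5,5)))
    cs,_=cv2.findContours(m,cv2.RETR_EXTERNAL,2);cs=sorted(cs,key=cv2.contourArea)[-2:]
    for c in cs:
        P=plane(C1,c[:,0],19)[:,:2].astype(np.float32);print(cv2.minAreaRect(P),cv2.contourArea(c))
S=cam("scene")
E
```

```text
[440.7  53.5  81.3] [ 0.2  0.2 -1.6] 12.687274909367948
((681.6866455078125, 589.369873046875), (215.71263122558594, 110.189453125), 72.36213684082031) 7417.0
((514.0601196289062, 337.4433898925781), (245.45103454589844, 205.83642578125), 50.40019226074219) 16812.0
```

View pics/w3.png

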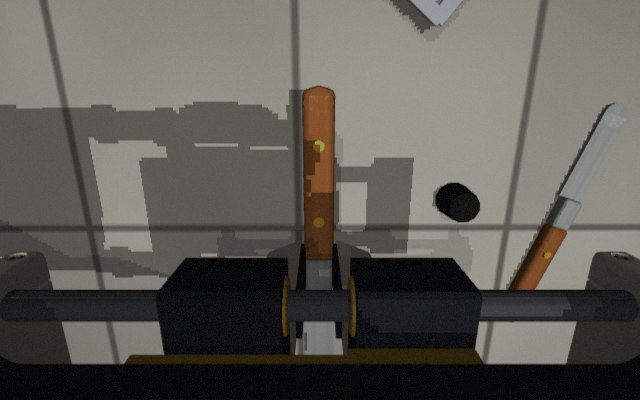

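The wrist view shows spatula b's handle straight in the grip, at (319, 90–260). The tray lies at 50.4° with its centre near (512, 336). I'll carry it to the tray's +y side with TCP (474.7, 363) and a turn of +140.3°.

Emit:
{"method": "drive_tool", "body": {
  "dp": [
    [2.4, 22, 0],
    [2.4, 22, 0],
    [2.4, 22, 0],
    [2.4, 22, 0],
    [2.4, 22, 0],
    [2.4, 22, 0],
    [2.4, 22, 0],
    [2.4, 22, 0],
    [2.4, 22, 0],
    [2.4, 22, 0],
    [2.4, 22, 0],
    [2.4, 22, 0],
    [2.4, 22, 0],
    [2.8, 23.5, 0],
    [0, 0, -25],
    [0, 0, 0],
    [0, 0, 0]
  ],
  "turn": [10, 10, 10, 10, 10, 10, 10, 10, 10, 10, 10, 10, 10, 10.3, 0, 0, 0],
  "claw": [0, 0, 0, 0, 0, 0, 0, 0, 0, 0, 0, 0, 0, 0, 0, 0, 0]
}}

```text
t: 7.55
tcp_pos: [473.3, 362.7, 54.3]
orientation: [1.333, -2.843, 0.0]
force: [0.8, 0.3, -0.1]
opening: 12.8
grasp_force: 30.0
```

```bash
python3 - <<'E'
from m import *
np.set_printoptions(suppress=True,precision=2)
o=r.get_obs();C=cam("wrist",o);im=r.snapshot("wrist");cv2.imwrite("pics/w4.png",im);print(o["tcp_pos"],o["orientation"],o["force"],o["opening"])
a=np.degrees(np.arctan2(o["orientation"][1],o["orientation"][0]));print("yang",2*a-90)
E
```

```text
[473.26 362.7   54.27] [ 1.33 -2.84  0.  ] [ 0.85  0.3  -0.11] 12.780209076133636
yang -219.7624199199372
```

View pics/w4.png

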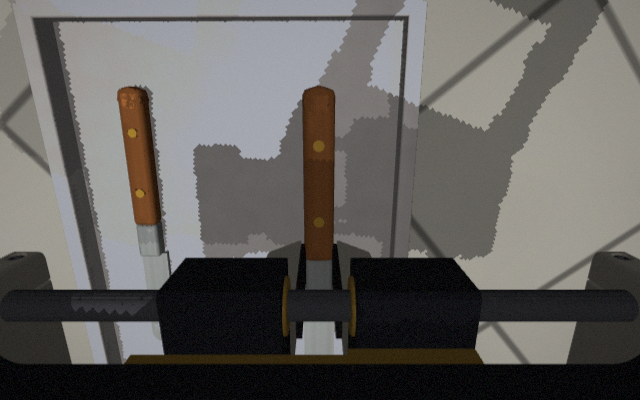

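The view shows the held spatula at (319, 90–260), level with the tray's end wall and about parallel to its sides. The laid spatula is at (140,170), well clear. I'll lower it now.

Emit:
{"method": "drive_tool", "body": {
  "dp": [
    [0, 0, -20],
    [0, 0, -15],
    [0, 0, -7],
    [0, 0, -2],
    [0, 0, -1.5],
    [0, 0, 0],
    [0, 0, 0]
  ],
  "turn": [0, 0, 0, 0, 0, 0, 0],
  "claw": [0, 0, 0, 0, 0, 0, 0]
}}

```text
t: 8.48
tcp_pos: [473.6, 363.2, 9.6]
orientation: [-1.334, 2.844, 0.0]
force: [-0.0, 0.2, -0.4]
opening: 12.9
grasp_force: 30.0
```

Emit:
{"method": "drive_tool", "body": {
  "dp": [
    [0, 0, -1],
    [0, 0, -0.7],
    [0, 0, 0]
  ],
  "turn": [0, 0, 0],
  "claw": [0, 0, 0]
}}

```text
t: 8.85
tcp_pos: [473.5, 363.1, 7.9]
orientation: [-1.334, 2.844, 0.0]
force: [-0.7, -1.3, 2.9]
opening: 12.8
grasp_force: 30.0
```

Emit:
{"method": "drive_tool", "body": {
  "dp": [
    [0, 0, 0],
    [0, 0, 0],
    [0, 0, 0],
    [0, 0, 20],
    [0, 0, 40],
    [0, 0, 20],
    [0, 0, 0]
  ],
  "turn": [0, 0, 0, 0, 0, 0, 0],
  "claw": [0.25, 0.35, 0.35, 0.35, 0.45, 0.5, 0.55]
}}

```text
t: 9.72
tcp_pos: [474.3, 363.6, 89.0]
orientation: [-1.333, 2.841, 0.001]
force: [-0.4, 0.1, -0.6]
opening: 49.5
grasp_force: 0.0
```

```bash
python3 - <<'E'
from m import *
np.set_printoptions(suppress=True,precision=1)
o=r.get_obs();C=cam("wrist",o);im=r.snapshot("wrist");cv2.imwrite("pics/w5.png",im);print(o["tcp_pos"],o["force"],o["opening"])
for p,c,v,s,w in handles(im,C,z=14): print(p,"c",c,"ang",np.degrees(np.arctan2(v[1],v[0])).round(1),"ends",(c+v*s[0]),(c+v*s[1]),np.ptp(s),w)
E
```

```text
[474.3 363.6  89. ] [-0.4  0.1 -0.6] 49.46961195854597
[163.5 144.3] c [522.5 261.7] ang 49.0 ends [497.9 233.5] [549.3 292.6] 78.32953202166718 12.615779255635626
[319.1 146.8] c [443.9 329.2] ang 50.4 ends [420.2 300.4] [469.8 360.6] 78.02098191849791 12.777293941362261
```

Spatula b lies in the tray at 50.4°. Next is spatula a: grip at (610, 46.3), turn +21.5°.

Emit:
{"method": "drive_tool", "body": {
  "dp": [
    [19.4, -45.3, 0],
    [19.4, -45.3, 0],
    [19.4, -45.3, 0],
    [19.4, -45.3, 0],
    [19.4, -45.3, 0],
    [19.4, -45.3, 0],
    [19.3, -45.5, 0],
    [0, 0, -10],
    [0, 0, 0],
    [0, 0, 0]
  ],
  "turn": [0, 0, 5.5, 5.5, 5.5, 5, 0, 0, 0, 0],
  "claw": [0.55, 0.55, 0.55, 0.55, 0.55, 0.55, 0.55, 0.55, 0.55, 0.55]
}}

```text
t: 11.02
tcp_pos: [608.3, 47.0, 76.9]
orientation: [1.843, -2.543, -0.002]
force: [0.1, 0.4, 0.6]
opening: 50.6
grasp_force: 0.0
```

```bash
python3 - <<'E'
from m import *
np.set_printoptions(suppress=True,precision=1)
o=r.get_obs();C=cam("wrist",o);im=r.snapshot("wrist");cv2.imwrite("pics/w6.png",im);print(o["tcp_pos"],o["force"],o["opening"],o["joints"])
a=np.degrees(np.arctan2(o["orientation"][1],o["orientation"][0]));print("yang",2*a-90)
for p,c,v,s,w in handles(im,C,z=11): print(p,"c",c,"ang",np.degrees(np.arctan2(v[1],v[0])).round(1),"ends",(c+v*s[0]),(c+v*s[1]),np.ptp(s),w)
E
```

```text
[608.3  47.   76.9] [0.1 0.4 0.6] 50.63027366405597 [-0.   0.6  1.5  0.   1.  -2.9]
yang -198.15224624106895
[312.6 149.4] c [596.6   3.2] ang 71.4 ends [584.8 -31.9] [609.6  42. ] 77.94984611081173 12.766494189950546
```

Emit:
{"method": "drive_tool", "body": {
  "dp": [
    [2, -1, -30],
    [0, 0, -25],
    [0, 0, -12],
    [0, 0, -5.5],
    [0, 0, 0],
    [0, 0, 0],
    [0, 0, 0],
    [0, 0, 0],
    [0, 0, 0],
    [0, 0, 0],
    [0, 0, 0]
  ],
  "turn": [0, 0, 0, 0, 0, 0, 0, 0, 0, 0, 0],
  "claw": [0.55, 0.55, 0.55, 0.55, 0.55, 0, 0, 0, 0, 0, 0]
}}

```text
t: 12.45
tcp_pos: [611.2, 44.7, 5.2]
orientation: [-1.841, 2.545, -0.0]
force: [-0.1, -0.5, 1.9]
opening: 12.9
grasp_force: 30.0
```

Emit:
{"method": "drive_tool", "body": {
  "dp": [
    [0, 0, 15],
    [0, 0, 30],
    [0, 0, 30],
    [-14.2, 40.7, 0],
    [-14.2, 40.7, 0],
    [-14.2, 40.7, 0],
    [-14.2, 40.7, 0],
    [-14.2, 40.7, 0],
    [-14.2, 40.7, 0],
    [-14.5, 40.6, 0],
    [0, 0, -25],
    [0, 0, 0],
    [0, 0, 0]
  ],
  "turn": [0, 0, 0, -4, -4, -4, -4, -3, -2.2, 0, 0, 0, 0],
  "claw": [0, 0, 0, 0, 0, 0, 0, 0, 0, 0, 0, 0, 0]
}}

```text
t: 14.08
tcp_pos: [512.1, 329.3, 56.1]
orientation: [-1.34, 2.84, 0.0]
force: [-0.1, -0.1, -1.3]
opening: 12.9
grasp_force: 30.0
```

```bash
python3 - <<'E'
from m import *
np.set_printoptions(suppress=True,precision=1)
o=r.get_obs();C=cam("wrist",o);im=r.snapshot("wrist");cv2.imwrite("pics/w7.png",im);print(o["tcp_pos"],o["force"],o["opening"],o["joints"])
a=np.degrees(np.arctan2(o["orientation"][1],o["orientation"][0]));print("yang",2*a-90)
for p,c,v,s,w in handles(im,C,z=14): print(p,"c",c,"ang",np.degrees(np.arctan2(v[1],v[0])).round(1),"ends",(c+v*s[0]),(c+v*s[1]),np.ptp(s),w)
E
```

```text
[512.1 329.3  56.1] [-0.1 -0.1 -1.3] 12.948715699870002 [ 0.4  0.7  1.5  0.   1.  -2. ]
yang 140.52937091451463
[227.7 155.1] c [522.6 261.3] ang 48.6 ends [498.1 233.6] [549.6 292. ] 77.83876798350516 12.89999239273865
[318.8 172.5] c [488.8 303. ] ang 50.3 ends [458.7 266.7] [523.5 345. ] 101.62505946993008 16.667290369362078
[406.7 158.2] c [443.9 328.4] ang 50.3 ends [420.5 300.2] [470.1 360.1] 77.76825020501946 12.64821150549545
```

Spatula a is held parallel between its neighbours, so I'll lower it.

Emit:
{"method": "drive_tool", "body": {
  "dp": [
    [0, 0, -20],
    [0, 0, -15],
    [0, 0, -7],
    [0, 0, -3],
    [0, 0, -1.5],
    [0, 0, -1],
    [0, 0, 0]
  ],
  "turn": [0, 0, 0, 0, 0, 0, 0],
  "claw": [0, 0, 0, 0, 0, 0, 0]
}}

```text
t: 15.0
tcp_pos: [511.7, 329.7, 8.1]
orientation: [-1.342, 2.84, 0.0]
force: [-1.8, -0.9, 2.8]
opening: 12.6
grasp_force: 30.0
```

Emit:
{"method": "drive_tool", "body": {
  "dp": [
    [0, 0, 0],
    [0, 0, 0],
    [0, 0, 0],
    [0, 0, 20],
    [0, 0, 40],
    [0, 0, 40],
    [0, 0, 0]
  ],
  "turn": [0, 0, 0, 0, 0, 0, 0],
  "claw": [0.22, 0.28, 0.28, 0.28, 0.3, 0.4, 0.5]
}}

```text
t: 15.88
tcp_pos: [513.3, 330.5, 111.0]
orientation: [-1.339, 2.834, 0.0]
force: [-0.5, 0.0, -0.0]
opening: 42.0
grasp_force: 0.0
```

```bash
python3 - <<'E'
from m import *
np.set_printoptions(suppress=True,precision=1)
o=r.get_obs();C=cam("wrist",o);im=r.snapshot("wrist");cv2.imwrite("pics/w8.png",im);print(o["tcp_pos"],o["force"],o["opening"],o["joints"])
for p,c,v,s,w in handles(im,C,z=14): print(p,"c",c,"ang",np.degrees(np.arctan2(v[1],v[0])).round(1),"ends",(c+v*s[0]),(c+v*s[1]),np.ptp(s),w)
# tongs estimates from w2
C2=pickle.load(open("w2.pkl","rb"))
q=plane(C2,[(118.5,214.8),(145.9,199.6),(67.8,124.4),(11,42)],4.5);print(q)
m=(q[0]+q[1])/2;d=m-q[2];print("ang",np.degrees(np.arctan2(d[1],d[0])),"ringsep",np.linalg.norm(q[0]-q[1]),"len",np.linalg.norm(d))
T=cam("top");S=cam("scene")
for n,a,b in(("root",(454.8,180),(156.2,177)),("tip",(454.8,197),(167.6,147))):print(n,tri((T,a),(S,b)))
E
```

```text
[513.3 330.5 111. ] [-0.5  0.  -0. ] 41.9625533617835 [ 0.4  0.6  1.4  0.   1.1 -2. ]
[246.5 140.1] c [523.  261.2] ang 48.5 ends [498.3 233.4] [549.9 291.7] 77.85106152913193 12.53955527902653
[320.1 142.1] c [482.6 296.2] ang 50.6 ends [459.  267.4] [508.6 327.8] 78.20108560658429 12.69993082217304
[389.6 143.6] c [444.3 329.1] ang 50.2 ends [420.4 300.5] [470.3 360.3] 77.83492035602688 12.507723387901493
[[ 534.5 -183.2    4.5]
 [ 527.  -143.1    4.5]
 [ 420.3 -188.     4.5]
 [ 326.6 -202.5    4.5]]
ang 12.712800432250907 ringsep 40.812008302492615 len 113.23099368888931
root (array([ 532. , -395.8,  257.3]), [4.933679560317504, 4.9336795603173655])
tip (array([ 478.3, -376.3,  307.4]), [2.0584308011342403, 2.058430801134285])
```

All three spatulas are parallel in the tray and the laid one has not moved. For the peg I have a rough root at (532,−396,257) and tip at (478,−376,307). I'll measure it better from two places of the wrist camera.

Emit:
{"method": "drive_tool", "body": {
  "dp": [
    [1.7, -47.7, 22.2],
    [1.7, -47.7, 22.2],
    [1.7, -47.7, 22.2],
    [1.7, -47.7, 22.2],
    [1.7, -47.7, 22.2],
    [1.7, -47.7, 22.2],
    [1.7, -47.7, 22.2],
    [1.7, -47.7, 22.2],
    [1.7, -47.7, 22.2],
    [1.7, -47.7, 22.2],
    [1.7, -47.7, 22.2],
    [1.7, -47.7, 22.2],
    [1.7, -47.7, 22.2],
    [0, 0, 0],
    [0, 0, 0]
  ],
  "turn": [-5.4, -5.4, -5.4, -5.4, -5.4, -5.4, -5.4, -5.4, -5.4, -5.4, -5.4, -5.4, -5.4, 0, 0],
  "claw": [0.5, 0.5, 0.5, 0.5, 0.5, 0.5, 0.5, 0.5, 0.5, 0.5, 0.5, 0.5, 0.5, 0.5, 0.5]
}}

```text
t: 17.8
tcp_pos: [533.5, -290.2, 394.2]
orientation: [-0.534, -3.093, -0.003]
force: [-0.1, 0.6, -1.0]
opening: 45.9
grasp_force: 0.0
```

```bash
python3 - <<'E'
from h import *
import pickle
o=r.get_obs();im=r.snapshot("wrist");cv2.imwrite("pics/p1.png",im);pickle.dump(cam("wrist",o),open("p1.pkl","wb"));print(o["tcp_pos"],o["t"],o["joints"])
print(proj(cam("wrist",o),[[532,-396,257],[478,-376,307]]))
E
```

```text
[ 533.47110897 -290.21721591  394.16141449] 17.8 [-6.24643579e-01  4.55553820e-01  9.02325618e-01  5.22458929e-04
  1.78718315e+00 -1.85308196e+00]
[[207.88706135 228.32913933]
 [180.57015909 178.40395338]]
```

Emit:
{"method": "drive_tool", "body": {
  "dp": [
    [-15, -32, 0],
    [-15, -32, 0],
    [-10, -31, 0],
    [0, 0, 0],
    [0, 0, 0]
  ],
  "turn": [0, 0, 0, 0, 0],
  "claw": [0.5, 0.5, 0.5, 0.5, 0.5]
}}

```text
t: 18.48
tcp_pos: [494.1, -384.1, 395.8]
orientation: [-0.533, -3.096, -0.002]
force: [-0.3, -0.1, -0.8]
opening: 45.7
grasp_force: 0.0
```

```bash
python3 - <<'E'
from h import *
import pickle
o=r.get_obs();im=r.snapshot("wrist");cv2.imwrite("pics/p2.png",im);pickle.dump(cam("wrist",o),open("p2.pkl","wb"));print(o["tcp_pos"],o["t"],o["joints"])
print(proj(cam("wrist",o),[[532,-396,257],[478,-376,307]]))
a=cv2.imread("pics/p1.png");cv2.imwrite("pics/v3.png",np.vstack([a[:300],im[:300]]))
E
```

```text
[ 494.06739236 -384.05581051  395.81134717] 18.475 [-7.83497360e-01  4.97952176e-01  8.29686227e-01  6.78891835e-04
  1.81499242e+00 -2.01308049e+00]
[[320.21008754 232.97985411]
 [321.71803881 185.09320918]]
```

View pics/v3.png

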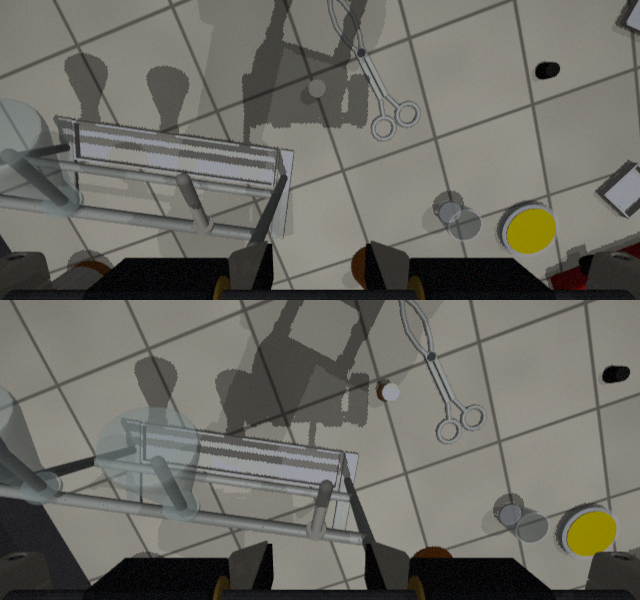

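The upper picture (p1) shows the peg with its tip near (182,176) and root near (206,232). In the lower one (p2) its tip is near (325,185) and root near (317,237), with the upright just right of it. The tongs' rings are at (383,127), (408,113) and at (447,130), (473,116). I'll enlarge these for sub-pixel points.

```bash
python3 - <<'E'
from h import *
a=cv2.imread("pics/p1.png");b=cv2.imread("pics/p2.png")
f=lambda im,x,y:cv2.resize(cv2.convertScaleAbs(im[y:y+75,x:x+100],alpha=1.4),(400,300),interpolation=cv2.INTER_CUBIC)
cv2.imwrite("pics/c4.png",np.vstack([np.hstack([f(a,150,168),f(b,270,173)]),np.hstack([f(a,335,75),f(b,405,75)])]))
E
```

```text
(no output)
```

View pics/c4.png

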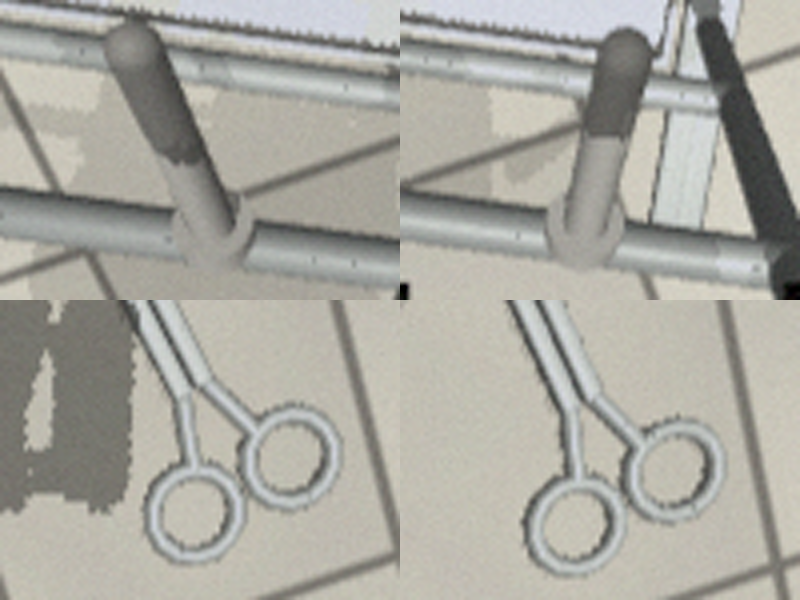

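The crops show the peg with a collar at its root. In p1 the rounded tip centres at crop (136,46) and the axis near the root at (214,226). In p2 these are at (225,55) and (190,228). The lower crops show ring centres at (195,213), (291,157) and at (176,225), (274,170). I'll triangulate these.

```bash
python3 - <<'E'
from h import *
import pickle
np.set_printoptions(suppress=True,precision=2)
A,B=[pickle.load(open(f"p{i}.pkl","rb")) for i in(1,2)]
W=pickle.load(open("w2.pkl","rb"))
def ray(C,uv):
    d=C[1]@np.linalg.inv(C[0])@np.r_[uv,1];return d/np.linalg.norm(d)
tA,bA,tB,bB=(183.6,179.1),(203.1,224.1),(325.9,186.4),(317.1,229.6)
n1=np.cross(ray(A,tA),ray(A,bA));n2=np.cross(ray(B,tB),ray(B,bB));n1/=np.linalg.norm(n1);n2/=np.linalg.norm(n2)
d=np.cross(n1,n2);d/=np.linalg.norm(d);d*=np.sign(d[2])
X,e=tri((A,tA),(B,tB));print("tip sphere",X,e,"dir",d,"elev",np.degrees(np.arcsin(d[2])),"az",np.degrees(np.arctan2(d[1],d[0])))
X2,e2=tri((A,bA),(B,bB));print("lower",X2,e2)
print("root by tip-85d",X-85*d, "at z250",X-d*(X[2]-250)/d[2])
# sphere depth check & rings
rr,ll=tri((A,(383.4,127.9)),(B,(448.6,130.9)),(W,(118.5,214.8))),tri((A,(407.4,113.9)),(B,(473.1,117.1)),(W,(145.9,199.6)))
pv=tri((A,(361,52)),(B,(432,57)),(W,(67.8,124.4)))
print("ring R",rr);print("ring L",ll);print("pivot",pv)
for C,a,b,p in((A,(383.4,127.9),(407.4,113.9),(361,52)),(B,(448.6,130.9),(473.1,117.1),(432,57)),(W,(118.5,214.8),(145.9,199.6),(67.8,124.4))):
    q=plane(C,[a,b,p],4.5);m=(q[0]+q[1])/2;v=q[1]-q[0];w=m-q[2];print(q[:,:2].ravel(),np.degrees(np.arctan2(v[1],v[0]))-90,np.degrees(np.arctan2(w[1],w[0])),np.linalg.norm(v))
E
```

```text
tip sphere [ 479.18 -373.22  309.33] [0.19840003008617907, 0.1984000300861905] dir [-0.65  0.33  0.68] elev 42.87586924126112 az 153.3041201020444
lower [ 526.37 -396.98  260.39] [0.3265499078007684, 0.3265499078009684]
root by tip-85d [ 534.83 -401.21  251.5 ] at z250 [ 536.28 -401.93  250.  ]
ring R (array([ 534.85, -184.11,    3.16]), [0.15543933652768815, 0.03940790023644183, 0.17432539943422395])
ring L (array([ 527.12, -143.71,    3.31]), [0.0888352502428078, 0.10861709919681692, 0.060108319598773226])
pivot (array([ 421.28, -184.52,    9.89]), [0.9577190715596203, 1.1513238943835125, 0.30427182046336754])
[ 534.81 -184.34  527.   -143.89  420.01 -184.09] 10.933880528695468 10.209199863398942 41.20330964370449
[ 534.59 -184.5   526.8  -144.25  422.45 -182.59] 10.959378445717746 9.550259656700465 40.995219552965516
[ 534.48 -183.18  527.02 -143.05  420.3  -188.03] 10.52382769744527 12.712800432250907 40.812008302492615
```

The peg's measured points agree with the text: root height 251.5 against 250, elevation 43° against 45°, azimuth 153.4°. The tongs measure 10.8°, ring spacing 41 mm, height 3 to 4 mm, and grip point (457.2, −177.9). I'll go there with a turn of +30.3°.

Emit:
{"method": "drive_tool", "body": {
  "dp": [
    [-9, 45, -10],
    [-9, 45, -10],
    [-9, 45, -15],
    [-9, 45, -15],
    [-1, 26, -40],
    [0, 0, -55],
    [0, 0, -55],
    [0, 0, -55],
    [0, 0, -50],
    [0, 0, 0],
    [0, 0, 0]
  ],
  "turn": [0, 0, 8, 8, 8, 6.3, 0, 0, 0, 0, 0],
  "claw": [0.5, 0.5, 0.5, 0.5, 0.5, 0.5, 0.5, 0.5, 0.5, 0.5, 0.5]
}}

```text
t: 19.9
tcp_pos: [457.7, -179.5, 93.0]
orientation: [-0.293, 3.126, -0.002]
force: [0.5, -0.3, 0.7]
opening: 45.8
grasp_force: 0.0
```

```bash
python3 - <<'E'
from h import *
np.set_printoptions(suppress=True,precision=2)
o=r.get_obs();C=cam("wrist",o);im=r.snapshot("wrist");cv2.imwrite("pics/w9.png",im);print(o["tcp_pos"],o["opening"],o["joints"])
a=np.degrees(np.arctan2(o["orientation"][1],o["orientation"][0]));print("yang",2*a-90)
E
```

```text
[ 457.73 -179.53   93.02] 45.78511451508259 [-0.53  0.44  1.8   0.    0.9  -2.29]
yang 100.72544327178903
```

Emit:
{"method": "drive_tool", "body": {
  "dp": [
    [-0.5, 1.6, -40],
    [0, 0, -30],
    [0, 0, -13],
    [0, 0, -6],
    [0, 0, -1],
    [0, 0, 0],
    [0, 0, 0],
    [0, 0, 0],
    [0, 0, 0],
    [0, 0, 0],
    [0, 0, 0]
  ],
  "turn": [0, 0, 0, 0, 0, 0, 0, 0, 0, 0, 0],
  "claw": [0.5, 0.5, 0.5, 0.5, 0.5, 0.5, 0, 0, 0, 0, 0]
}}

```text
t: 21.32
tcp_pos: [456.1, -178.0, 1.2]
orientation: [-0.292, 3.128, 0.0]
force: [0.2, -0.4, 1.5]
opening: 16.5
grasp_force: 30.0
```

The tongs are gripped, 16.5 mm wide as expected. I'll lift straight up, then turn to face the peg.

Emit:
{"method": "drive_tool", "body": {
  "dp": [
    [0, 0, 15],
    [0, 0, 40],
    [0, 0, 50],
    [0, 0, 50],
    [0, 0, 50],
    [0, 0, 50],
    [0, 0, 50],
    [0, 0, 50],
    [-12, -26, 10],
    [-12, -26, 0],
    [-12, -26, 0],
    [-12, -26, 0],
    [-13, -26, 0],
    [0, 0, 0],
    [0, 0, 0]
  ],
  "turn": [0, 0, 0, 0, 0, 0, 0, 0, -7.5, -7.5, -7.5, -7.5, -7.4, 0, 0],
  "claw": [0, 0, 0, 0, 0, 0, 0, 0, 0, 0, 0, 0, 0, 0, 0]
}}

```text
t: 23.2
tcp_pos: [394.9, -307.3, 366.5]
orientation: [0.724, 3.057, 0.001]
force: [0.4, -0.0, -1.9]
opening: 16.5
grasp_force: 30.0
```

```bash
python3 - <<'E'
from h import *
np.set_printoptions(suppress=True,precision=2)
o=r.get_obs();print(o["tcp_pos"],o["opening"],o["joints"],o["force"],o["torque"])
C=cam("wrist",o)
for n in("scene","top","wrist"):cv2.imwrite(f"pics/{n}5.png",r.snapshot(n))
Rm=R.from_rotvec(o["orientation"]).as_matrix();a=np.degrees(np.arctan2(Rm[1,1],Rm[0,1]));print("yang",a,"tilt",Rm[:,2])
# tongs shank axis in wrist view: bright-vs-rest profile by rows
im=cv2.cvtColor(cv2.imread("pics/wrist5.png"),cv2.COLOR_BGR2GRAY)
ph=np.radians(a-90);u=np.array([np.cos(ph),np.sin(ph),0]);n=np.array([-u[1],u[0],0]);g=o["tcp_pos"]+[0,0,3.3]
exp=[g+76.1*u-20.5*n,g+76.1*u+20.5*n,g-38*u,g-135*u]
print("expected ring R",exp[0]);print("scene",proj(cam("scene"),exp).ravel(),"top",proj(cam("top"),exp).ravel(),"wrist",proj(C,exp[2:]).ravel())
np.savetxt("exp.txt",exp)
s0,s1=cv2.imread("pics/scene0.png"),cv2.imread("pics/scene5.png");t0,t1=cv2.imread("pics/top0.png"),cv2.imread("pics/top5.png")
f=lambda im,c:cv2.resize(im[int(c[1])-38:int(c[1])+37,int(c[0])-50:int(c[0])+50],(400,300),interpolation=cv2.INTER_CUBIC)
cs,ct=proj(cam("scene"),exp[0])[0],proj(cam("top"),exp[0])[0];print("crop origins",cs.astype(int)-[50,38],ct.astype(int)-[50,38])
w=cv2.resize(cv2.imread("pics/wrist5.png"),(400,250))
out=np.zeros((600,800,3),np.uint8);out[:300,:400]=f(s1,cs);out[:300,400:]=f(t1,ct);out[300:550,:400]=w
cv2.imwrite("pics/c5.png",out)
E
```

```text
[ 394.95 -307.27  366.53] 16.518140651643904 [-0.81  0.23  1.31  0.    1.61 -1.92] [ 0.36 -0.01 -1.92] [0.07 0.   0.04]
yang 63.343979529485615 tilt [ 0.  0. -1.]
expected ring R [ 453.76 -359.73  369.83]
scene [171.09 118.45 182.72 123.44 214.84 102.72 242.72  89.36] top [457.08 203.35 441.19 196.31 431.16 242.85 415.39 280.64] wrist [319.17 191.16 319.24 -55.84]
crop origins [121  80] [407 165]
```

View pics/c5.png

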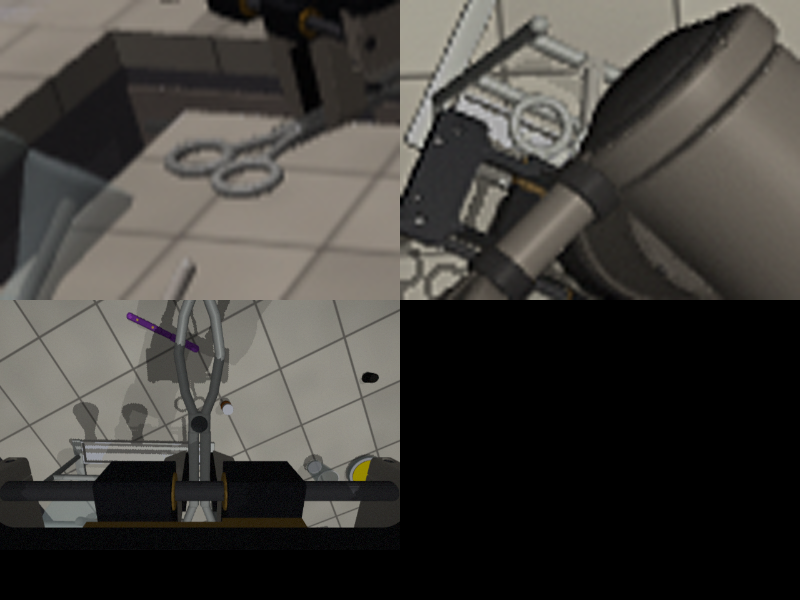

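The scene crop shows both rings level at crop (200,158) and (247,178), which is pixels (170.6,119.1) and (182.4,124.1), within 0.7 px of where I expected them. The top crop shows the left ring about where expected, and the wrist view shows the tongs straight in the fingers. The peg tip is at scene crop (187,262). I'll check the same camera's bias on the peg tip.

```bash
python3 - <<'E'
from h import *
np.set_printoptions(suppress=True,precision=2)
S=cam("scene")
sp=np.array([479.2,-373.2,309.7]);h=np.array([-.894,.448,1])*.7071
print("pred tip sphere",proj(S,[sp]),"tip",proj(S,[sp+5*h]),"root",proj(S,[sp-85*h]))
# edge profile of the peg near its tip in scene5
im=cv2.cvtColor(cv2.imread("pics/scene5.png"),cv2.COLOR_BGR2GRAY).astype(int)
for y in range(143,172,3):print(y,im[y,155:176])
for k in(20,40,60,80):print(k,proj(S,[sp+(k-85)*h]))
E
```

```text
pred tip sphere [[167.45 146.31]] tip [[168.3  144.36]] root [[152.94 179.34]]
143 [131 132 132 132 131 123 108 112 123 132 136 136 136 137 138 138 139 139
 139 139 139]
146 [133 132 127 111 109 124 131 136 136 137 135 146 140 113  91 138 138 138
 138 138 138]
149 [117 107 120 132 138 138 138 138 137 143 139 114  80  58 123 138 139 138
 138 138 138]
152 [130 136 138 137 138 136 136 132 142 132 102  67  87 136 137 136 137 137
 138 138 138]
155 [137 137 136 135 135 127 138 140 123  90  58 121 135 136 136 137 137 138
 138 139 139]
158 [136 135 135 135 132 144 137 112  77  56 122 135 136 137 138 139 139 139
 139 139 140]
161 [115 113 111 118 142 132 101  65  77 112 113 114 116 118 120 121 121 122
 124 126 128]
164 [130 127 138 140 121  88  63 117 132 131 131 132 132 133 132 133 133 134
 133 133 132]
167 [118 143 135 110  75  55 130 131 131 131 131 132 132 132 132 133 132 133
 133 133 134]
170 [142 129  98  62  84 130 132 131 132 133 133 133 133 133 134 134 134 134
 135 136 135]
20 [[156.35 171.58]]
40 [[159.76 163.81]]
60 [[163.18 156.03]]
80 [[166.59 148.25]]
```

The peg prediction matches the scene image within half a pixel. I'll lower the tongs to the start of the peg's axis and slide the ring down along it.

Emit:
{"method": "drive_tool", "body": {
  "dp": [
    [0, -0.8, -16],
    [0, 0, -15],
    [0, 0, 0],
    [6, -3, -6.7],
    [6, -3, -6.7],
    [6, -3, -6.7],
    [0, 0, 0],
    [0, 0, 0]
  ],
  "turn": [0, 0, 0, 0, 0, 0, 0, 0],
  "claw": [0, 0, 0, 0, 0, 0, 0, 0]
}}

```text
t: 24.35
tcp_pos: [413.1, -317.8, 315.0]
orientation: [-0.726, -3.056, -0.0]
force: [-0.1, -0.7, -1.7]
opening: 16.7
grasp_force: 30.0
```

Emit:
{"method": "drive_tool", "body": {
  "dp": [
    [4.9, -2.4, -5.4],
    [4.9, -2.4, -5.4],
    [4.9, -2.4, -5.4],
    [0, 0, 0]
  ],
  "turn": [0, 0, 0, 0],
  "claw": [0, 0, 0, 0]
}}

```text
t: 24.85
tcp_pos: [427.9, -324.9, 298.0]
orientation: [-0.726, -3.055, -0.001]
force: [0.0, 0.3, -1.7]
opening: 16.4
grasp_force: 30.0
```

Emit:
{"method": "drive_tool", "body": {
  "dp": [
    [4.9, -2.4, -5],
    [4.9, -2.4, -5],
    [4.9, -2.4, -5],
    [0, 0, 0],
    [0, 0, 0]
  ],
  "turn": [0, 0, 0, 0, 0],
  "claw": [0, 0, 0, 0, 0]
}}

```text
t: 25.48
tcp_pos: [442.5, -332.2, 283.9]
orientation: [-0.726, -3.056, -0.0]
force: [0.2, 0.5, -1.3]
opening: 16.6
grasp_force: 30.0
```

```bash
python3 - <<'E'
from h import *
np.set_printoptions(suppress=True,precision=1)
o=r.get_obs();print(o["tcp_pos"],o["force"],o["torque"])
im=cv2.cvtColor(r.snapshot("scene"),cv2.COLOR_BGR2GRAY);cv2.imwrite("pics/s6.png",im)
S=cam("scene");g=o["tcp_pos"]+[58.9,-52.4,3.3];print("ring",g,proj(S,g))
sp=np.array([479.2,-373.2,309.7]);h=np.array([-.894,.448,1])*.7071
print("perp dist to axis",np.linalg.norm(np.cross(g-sp,h)),"s",85+(g-sp)@h)
x,y=proj(S,g)[0].astype(int)
for c in im[y-22:y+12,x-13:x+14]:print("".join(" .:-=+*#%@"[min(9,max(0,(int(v)-50)//14))]*1 for v in c))
E
```

```text
[ 442.5 -332.2  283.9] [ 0.2  0.5 -1.3] [0. 0. 0.]
ring [ 501.4 -384.6  287.2] [[161.1 159.1]]
perp dist to axis 1.682844208335626 s 51.46499472425191
===+++++++++++++++==+******
++================-=+++****
**+++++++++++++=---===+++++
**************++==++*++++++
**************+==+*********
*************+==+**********
************+==+***********
***********+==+*****+******
**********+==+******=+*****
*********+==+****+*+-:*****
********+==+*****++-. *****
********==+*****++=: :*****
*******==+*******+-. +*****
******+=+******+++: :******
*****+=+*******++=: +******
****+==+******+++- :*******
***+==+*******++=: +*******
**+==+*****+++*+-.:+****+**
*+==+***+*+++++=: .:++*+===
+==+****-=-==++-.  :-===-..
==+**++=-:..=+=:  .==-:...-
=+***+=: . -*+-. =:==..-==*
=++++=-  -=++=: :*===.=****
====-=: :++++=. =*+=. **+++
++++-=-:=-===-.-=+=-:-+++++
****--====+==+-+=-=====:.::
****=::--====+=::=+=: ..---
****+-::....:...-+-..:==***
***+*+==.     =-+=..=******
++++++++:..  =*=+= +*******
+++++++=-..  +*=++-++++++**
*++++++++:. :**--+++++++*++
+++++++*+-. +**=:--=+++++=:
+++++++++: :****=-::::::...
```

The enlarged intensity print shows the peg passing through the ring's oval, with the ring 1.7 mm off the axis at s = 51 mm and no contact force. I'll release the tongs and let them settle.

Emit:
{"method": "drive_tool", "body": {
  "dp": [
    [0, 0, 0],
    [0, 0, 0],
    [0, 0, 0],
    [0, 0, 0],
    [0, 0, 0],
    [0, 0, 0],
    [0, 0, 0],
    [0, 0, 0],
    [0, 0, 0],
    [0, 0, 0],
    [0, 0, 0],
    [0, 0, 0]
  ],
  "turn": [0, 0, 0, 0, 0, 0, 0, 0, 0, 0, 0, 0],
  "claw": [0.7, 0.7, 0.7, 0.7, 0.7, 0.7, 0.7, 0.7, 0.7, 0.7, 0.7, 0.7]
}}

```text
t: 27.02
tcp_pos: [442.4, -332.1, 283.8]
orientation: [0.726, 3.056, 0.0]
force: [-0.3, 0.3, -0.1]
opening: 64.4
grasp_force: 0.0
```

Emit:
{"method": "drive_tool", "body": {
  "dp": [
    [0, 0, 30],
    [0, 0, 40],
    [0, 0, 50],
    [-10, 40, 20],
    [-10, 50, 0],
    [-10, 50, 0],
    [-10, 50, 0],
    [-10, 50, 0],
    [-10, 50, 0],
    [0, 0, 0],
    [0, 0, 0],
    [0, 0, 0]
  ],
  "turn": [0, 0, 0, 0, 0, 0, 0, 0, 0, 0, 0, 0],
  "claw": [0.7, 0.7, 0.7, 0.7, 0.7, 0.7, 0.7, 0.7, 0.7, 0.7, 0.7, 0.7]
}}

```text
t: 28.52
tcp_pos: [382.7, -43.1, 423.6]
orientation: [-0.729, -3.055, 0.0]
force: [0.9, 0.4, 0.3]
opening: 64.7
grasp_force: 0.0
```

```bash
python3 - <<'E'
from m import *
np.set_printoptions(suppress=True,precision=1)
o=r.get_obs();print(o["t"],o["tcp_pos"],o["force"])
s=r.snapshot("scene");cv2.imwrite("pics/s7.png",s);t=r.snapshot("top");cv2.imwrite("pics/t7.png",t)
s0=cv2.imread("pics/scene0.png");t0=cv2.imread("pics/top0.png")
for n,a,b,C in(("scene",s,s0,cam("scene")),("top",t,t0,cam("top"))):
    d=(cv2.absdiff(a,b).max(2)>25).astype(np.uint8);d=cv2.morphologyEx(d,cv2.MORPH_CLOSE,np.ones((3,3)))
    k,l,st,ce=cv2.connectedComponentsWithStats(d)
    for i in range(1,k):
        if st[i,4]>25:print(n,st[i],ce[i])
    for h in handles(a,C,40,14,400):print(n,"handle",h[0],h[1],np.degrees(np.arctan2(h[2][1],h[2][0])))
S=cam("scene");print("expected hang from peg root: ",proj(S,[[528,-398,256],[520,-394,150],[515,-392,35]]).ravel())
g=cv2.cvtColor(s,cv2.COLOR_BGR2GRAY)
for c in g[140:262:2,125:190]:print("".join(" .:-=+*#%@"[min(9,max(0,(int(v)-50)//14))] for v in c))
E
```

```text
28.525 [382.7 -43.1 423.6] [0.9 0.4 0.3]
scene [ 266    0   94  128 3727] [313.2  48.8]
scene [  291     0   227   229 10601] [395.3 126.3]
scene [ 500    0   85   42 1788] [547.1  16.3]
scene [518  64  38  22 359] [535.  76.]
scene [514  88  12  12  66] [520.2  93.6]
scene [334  93  16  10  79] [341.8  97.7]
scene [ 486   93   80   32 1186] [525.8 108.1]
scene [318 114   8  10  39] [322.1 118.4]
scene [529 127  11  16  84] [533.8 135.8]
scene [318 145   7  14  43] [320.9 151.3]
scene [150 168  11   8  49] [154.4 171.3]
scene [167 180   8  15  44] [170.9 188. ]
scene [148 185  16  43 282] [155.2 207.1]
scene [247 216  30  51 314] [263.2 247.2]
scene [158 237  15   7  47] [164.7 239.9]
scene [314 240  61  10 270] [350.6 244.6]
scene [432 245  58  42 409] [459.4 264.8]
scene [421 254  59  44 441] [448.9 275.2]
scene [305 279  63  32 304] [326.7 290.9]
scene handle [360.9  53.2] [-1130.     -1.2] 0.2630509774288727
scene handle [380.1  57.4] [-1073.    115.8] 2.4798272366245895
scene handle [441.7  71.9] [-894.1  453.6] -9.690559277403182
scene handle [ 21.4 228.8] [ 531.1 -885.8] 47.55
[... 4604 characters left out ...]
+++=:. -++==::++++##=::::::::::.     .  
:======++*************======++=-:..=*##======:===:::::::=.    .:.
***======++*********============++-: .+*##########==:::::.     .:
******=======+******++============++=:. -+*##########==:::.    .#
********+======+*******======+======+++=:..-*###########==:     :
**********++======++++++=====+**+=======++-:..=*##########==     
*************+================*****+======+++-. .=*#########+    
****************===============+*****++=======.::. :+*#####+:    
++****************+========++===++****++++==:.-+++-:. :=+.   .   
::::----====+++++++*+=======+=======++*+++=:.-====++=-:.   :--:  
++++++=====----::::::---------===+====+++=::============--===++++
```

The new picture differs from the first only where the moved things were, at the tray, and at the rack, where the tongs' blob hangs from the peg root at rows 168–228. I'll check that they have stopped moving, then hand in.

Emit:
{"method": "drive_tool", "body": {
  "dp": [
    [0, 0, 0],
    [0, 0, 0],
    [0, 0, 0],
    [0, 0, 0],
    [0, 0, 0],
    [0, 0, 0],
    [0, 0, 0],
    [0, 0, 0]
  ],
  "turn": [0, 0, 0, 0, 0, 0, 0, 0],
  "claw": [0.7, 0.7, 0.7, 0.7, 0.7, 0.7, 0.7, 0.7]
}}

```text
t: 29.62
tcp_pos: [382.4, -42.1, 423.8]
orientation: [0.726, 3.056, 0.0]
force: [-0.2, 0.3, -0.5]
opening: 64.5
grasp_force: 0.0
```

```bash
python3 - <<'E'
from h import *
s=r.snapshot("scene");a=cv2.imread("pics/s7.png");d=cv2.absdiff(s,a).max(2)[140:262,110:200]
print((d>25).sum(),d.max())
if (d>25).sum()<5: print(r.job_done())
E
```

```text
0 3
the job is handed in; nothing more can be done
None
```

The job is handed in at about 30 s: both spatulas lie in the tray beside the laid one with blades the same way, and the tongs hang still from the free peg by one finger ring. I confirmed the hang by image difference rather than by viewing a final picture.

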